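Find the springy buffer by feel and seat it

TASK

Of these three look-alike rubber buffers one is still springy and two have gone hard. Squeeze them gently between the fingers, never harder than 40 N, to feel which is which; push the springy one, held squeezed, upright and fully down into the slot of the metal bracket and let it spring tight there, stand the two hard ones upright in the wooden tray, and leave everything else as it is.

Things in the scene. Friction and masses are not known exactly. Their poses are not given: they have to be found in the camera images.
- buffer_a_mid (a point): centre (half-way up) of a loose rubber buffer: ribbed dark rubber between two upright white end plates, 44 mm in x (over the plates), 34 mm in y, 60 mm high, about 90 g, standing. Squeezed along its x, plate to plate, the springy one gives 7 to 8 mm at 20 N per finger (2.2 N per mm, stop at 12 mm; only the plate on its +x side moves) and springs back; hard ones give under 1 mm
- buffer_b_mid (a point): centre (half-way up) of another buffer, in looks, size and axes just like buffer_a; springy or hard
- buffer_c_mid (a point): centre (half-way up) of another buffer, in looks, size and axes just like buffer_a; springy or hard
- slot (a point): centre of the slot floor of the fixed aluminium bracket (base 84 mm in x, 50 mm in y, 5 mm thick; this point is on its top face). Two 8 mm thick flanges, 14 mm above the slot floor, run along y and leave a slot 40 mm wide in x, open at both y ends: a buffer must be squeezed along the slot's x to enter, by fingers that stay above the flanges. z up
- tray: fixed low tray of light wood on the worktop, outside 140 mm (x) by 170 mm (y), inside 128 by 158 mm, walls 24 mm high, floor 5 mm thick. Origin: centre of its underside. Two buffers side by side along y have room
- glass: small drinking glass, 65 mm across, 88 mm high, origin at the centre of its underside; a bystander
- spice_jar: spice jar with a yellow cap, 45 mm across, 100 mm high, origin at the centre of its underside; a bystander
- tape: roll of dark tape lying flat, 57 mm across, 19 mm high, origin at the centre of its underside; a bystander
- teaspoon: metal teaspoon lying flat, 130 mm long, origin at the centre of its underside; a bystander
Mind the look-alikes: they are no part of the job. What is shaped like the part that bears buffer_b_mid but purple is not meant.

How it is judged:
By the outcome, as a careful person would: the job done as asked, in the order asked, and still so for the second after the job is handed in, with the robot touching nothing.
It also fails if it takes over 67 s, if anything falls off the work surface, if the arm or the gripper's body presses on something with over 40 N, if the wrist force passes 120 N, or if a joint passes its speed limit or range.

ROBOT

A 6-joint arm with a two-finger parallel gripper is mounted at the origin on a cart in front of the work surface, level with it; the furniture and walls round the work are solid. World frame = base frame: x ahead of the robot, y to its left, z up, the work surface at z = 0. Lengths are in m, angles in rad, forces in N, time in s.
With the tool pointing down it reaches from about 0.375 to 0.9 m from the base axis. Payload 3.1 kg.
Tool frame: the origin (TCP) lies on the centre line of the jaws, within the pads' length; the fingertips stand robot.tip_reach ahead of it and the grasp point (between the pads) lies 8 mm behind it (robot.tip_reach is the distance from the TCP to the fingertips, in m); z points along the fingers, y is the line along which they close (so a half turn about z gives the same grasp; the last joint's range is limited). The gripper opens to 87 mm and grips with 3 to 60 N. Pads are 19 mm wide; open, the fingers measure 117 mm over their backs; the gripper's body (75 mm by 190 mm) begins 51 mm behind the grasp point.
Start: joints at [-1.423, 0.527, 1.433, -0, 1.181, -0.178], TCP at [0.2, -0.592, 0.234] pointing down, gripper open.
Joint ranges: [-3.08, 3.08], [-0.75, 2.2], [0.22, 2.44], [-1.43, 4.57], [0, 2.65], [-2.85, 2.85]. Speed limits (rad/s): [2.79, 2.79, 3.14, 3.14, 3.14, 3.14].

INTERFACE

Orientations are given as a unit quaternion [x, y, z, w].
In Python, from rig import robot gives the robot as it stands.
- The arm moves only by the tool jog_arm, never from a script. Its argument "motion" is one flat list of numbers, 7 for each row, row after row: the shift along the tool's x, y, z scaled (see below), then the turn, a rotation vector about the tool's x, y, z scaled (see below), then the gripper's target within -1 to 1 (shut at 1, half-way at 0, fully open at -1). In form: [x, y, z, rx, ry, rz, hand, x, y, z, rx, ry, rz, hand, ...]. A call has 1 to 12 rows; each row shifts and turns the commanded pose from where the row before left it, along the tool's axes as they then stand; what a row does not reach is not made up. The controller multiplies each number of a shift by 4 cm and each number of a turn by 4 degrees. A row lasts 1/8 s, in which the tool goes at most 62.5 mm and 10.7 degrees, less where a joint would pass 70% of its speed; a pose out of reach is approached as far as the arm can. A call with a number of a shift or a turn outside -1 to 1 is refused whole. A call with a gripper value outside its range is refused whole. The fingers move at their own pace and stop on an object; "grip_force" is the grip in N (left out, the last holds). Time passes only in rows, so rows that do not move let the fingers close. It gives the time, the measured TCP pose, the force, the opening and the grip force at its end, in the units of the state.
- robot.get_obs(): the state, without advancing time (a new reading comes with each control period).
- robot.camera(name): name is "scene" or "side" or "wrist"; returns the picture (420x560x3 uint8, blue, green, red); there is no depth.
- robot.calibration(name): a dict with "fx", "fy", "cx", "cy" (pixels), "R" (3x3) and "t" (3): a world point X has camera coordinates R X + t; the wrist camera has in their place "T_tool_cam" (4x4, takes a point from camera to tool coordinates, whose origin is the TCP and whose axes are the flange's). Camera axes: x right, y down, z forward; pixel columns grow to the right and rows downward; lengths in m; the calibration is good to about 2 mm. A picture is of the moment at which its call begins: read the wrist's pose just before it. calibration takes no time and is no camera call.
- robot.hand_in(): hands the job in; it is judged then, once.
The state is a dict: "time": time; "q": joint angles; "joint_velocities": joint speeds; "joint_torque": joint torques, N m; "position": TCP position; "tool_rot": TCP orientation; "ft_force": force on the tool from outside, world axes, zero at the start; "moment": the same for the moment, N m; "grip_width": finger opening in m; "grip_force": force on a finger pad.
Only numpy, scipy, OpenCV 4.12 (cv2) and the standard library are available. Lean on these libraries where they do the work, as an engineer would, in place of code of your own. Each camera call takes 0.05 s, during which the arm holds its last target. There are 200 camera calls.

## Working session

There is one attempt and no reset: what is moved stays moved. The work goes in short steps, Python scripts to look and compute and a tool call to move; the robot and the scene stay as the last step left them, time stands still between calls to the robot, and variables do not carry over. Pictures are saved under pics/ and viewed, at most 10 in all, crops included, and the job is handed in when it is done.

Besides the shell and the picture viewer there is one more tool, called after ">>>" as name(argument=value, ...) on one line, values as JSON. jog_arm: Moves the arm, as the interface text tells. Shifts and turns lie within -1 to 1; 1 stands for 4 cm of shift or 4 degrees of turn. Its arguments: {"type":"object","properties":{"motion":{"type":"array","items":{"type":"number"}},"grip_force":{"type":"number"}},"required":["motion"]}

```bash
mkdir -p pics; python3 - <<'E'
from rig import robot
import cv2,numpy as np
print(robot.tip_reach, robot.get_obs())
for n in ("scene","side"):
    cv2.imwrite(f"pics/{n}0.png",cv2.resize(robot.camera(n),(800,600),interpolation=cv2.INTER_CUBIC)); print(n,robot.calibration(n))
print(robot.calibration("wrist"))
E
```

```text
0.011 {'time': 0.0, 'q': array([-1.42348244e+00,  5.28475302e-01,  1.43390162e+00,  4.22139042e-06,
        1.18135138e+00, -1.78521197e-01]), 'joint_velocities': array([ 0.00035128,  0.00102698,  0.00101323, -0.00185854,  0.00072092,
       -0.00041715]), 'joint_torque': array([ 1.29978009e-03, -4.40033519e+01, -1.76593602e+01,  6.34118216e-02,
        5.81447489e-02, -1.47466803e-04]), 'position': array([ 0.19997502, -0.5914086 ,  0.23256619]), 'tool_rot': array([ 9.86757833e-01,  1.62196916e-01,  1.86127915e-05, -1.06766088e-03]), 'ft_force': array([-1.46576133, -0.23483962, -1.25168542]), 'moment': array([ 0.07242293, -0.04799679, -0.00794756]), 'grip_force': 0.0, 'grip_width': 0.0867624813362187}
scene {'fx': 404.8671741419762, 'fy': 404.8671741419762, 'cx': 282.9783968172597, 'cy': 210.32220637905198, 'R': array([[ 0.61917234, -0.78519828,  0.00944878],
       [-0.5162515 , -0.41610081, -0.74856162],
       [ 0.59170094,  0.4586107 , -0.6629979 ]]), 't': array([-0.40614898,  0.319168  ,  1.4229163 ])}
side {'fx': 480.85541267092793, 'fy': 480.85541267092793, 'cx': 273.50375392079917, 'cy': 212.31157536273042, 'R': array([[-0.82566953, -0.56393269, -0.01580356],
       [-0.34904501,  0.53265301, -0.77100477],
       [ 0.44321261, -0.63107899, -0.63663325]]), 't': array([0.46952203, 0.28922986, 1.43846789])}
{'fx': 358.13017424296544, 'fy': 358.13017424296544, 'cx': 274.76396699724296, 'cy': 211.34945988528852, 'T_tool_cam': array([[ 9.37028899e-04, -9.67440873e-01, -2.53095396e-01,
         6.97357377e-02],
       [ 9.99999501e-01,  8.18932530e-04,  5.71956788e-04,
        -1.42261035e-04],
       [-3.46066322e-04, -2.53095805e-01,  9.67441158e-01,
        -1.51950424e-01],
       [ 0.00000000e+00,  0.00000000e+00,  0.00000000e+00,
         1.00000000e+00]])}
```

View pics/scene0.png

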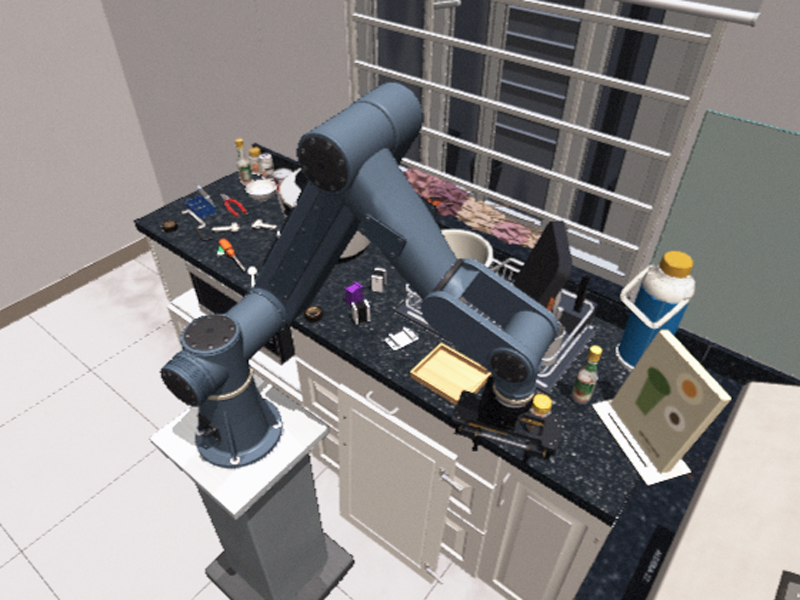

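View pics/side0.png

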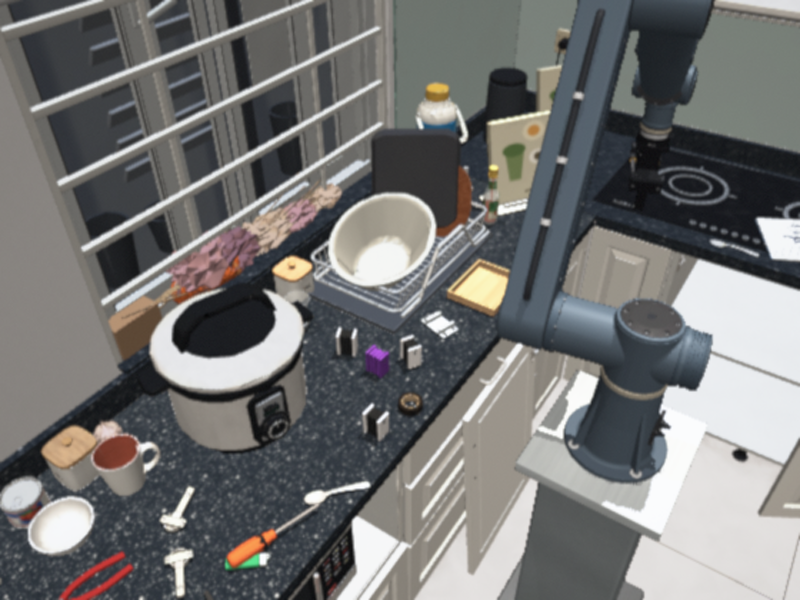

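The side view shows buffers near (347,342), (410,350) and (376,422), a purple decoy at (377,361), the bracket at (440,323) and the tray at (480,287). In the scene view, two buffers are at (378,280) and (360,311), and the arm hides the third. I'll get rough positions from these, then enlarge a crop.

```bash
cat > h.py <<'E'
from rig import robot
import cv2,numpy as np
from scipy.spatial.transform import Rotation as Ro
def cam(name,obs=None):
    c=robot.calibration(name)
    if name=="wrist":
        obs=obs or robot.get_obs(); T=np.eye(4);T[:3,:3]=Ro.from_quat(obs["tool_rot"]).as_matrix();T[:3,3]=obs["position"]
        W=np.linalg.inv(T@c["T_tool_cam"]); return c,W[:3,:3],W[:3,3]
    return c,np.array(c["R"]),np.array(c["t"])
def plane(k,uv,z):
    c,R,t=k; d=R.T@np.array([(uv[0]-c["cx"])/c["fx"],(uv[1]-c["cy"])/c["fy"],1]); o=-R.T@t
    return o+d*(z-o[2])/d[2]
def proj(k,X):
    c,R,t=k; p=R@np.array(X)+t; return np.array([c["fx"]*p[0]/p[2]+c["cx"],c["fy"]*p[1]/p[2]+c["cy"]])
E
python3 - <<'E'
from h import *
k=cam("side")
for n,u,v,z in [("b1",347,342,.03),("b2",410,350,.03),("b3",376,422,.03),("purple",377,361,.03),("bracket",440,323,.005),("tray",481,287,.0),("tape",410,403,.01),("spoon",337,493,0)]:
    print(n,plane(k,(u*.7,v*.7),z).round(3))
im=robot.camera("side"); cv2.imwrite("pics/sidecrop.png",cv2.resize(im[170:330,200:360+10],(800,753),interpolation=cv2.INTER_CUBIC)[:600])
E
```

```text
b1 [0.634 0.089 0.03 ]
b2 [0.493 0.03  0.03 ]
b3 [0.432 0.254 0.03 ]
purple [0.536 0.103 0.03 ]
bracket [ 0.498 -0.116  0.005]
tray [ 0.485 -0.308  0.   ]
tape [0.411 0.154 0.01 ]
spoon [0.407 0.424 0.   ]
```

View pics/sidecrop.png

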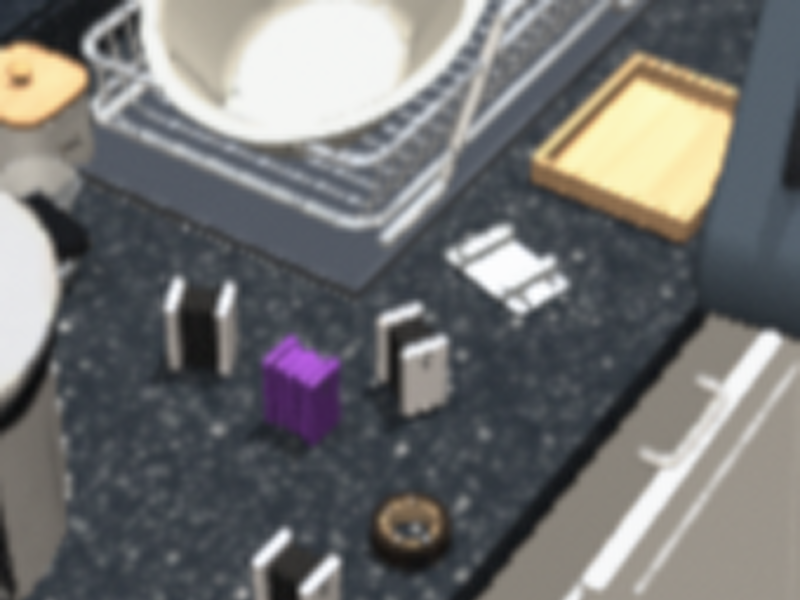

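The crop shows three white-plated buffers with differing yaws, the purple decoy, the bracket around (508,268) and the tape around (410,528). Next I'll move the arm above the area to look through the wrist camera.

>>> jog_arm(motion=[0.76,-0.95,-0.3,0,0,0,-1,0.76,-0.95,-0.3,0,0,0,-1,0.76,-0.95,-0.3,0,0,0,-1,0.76,-0.95,-0.3,0,0,0,-1,0.76,-0.95,-0.3,0,0,0,-1,0.76,-0.95,-0.3,0,0,0,-1,0.76,-0.95,-0.3,0,0,0,-1,0.76,-0.95,-0.3,0,0,0,-1,0.76,-0.95,-0.3,0,0,0,-1,0.76,-0.95,-0.3,0,0,0,-1,0.76,-0.95,-0.3,0,0,0,-1,0.76,-0.95,-0.3,0,0,0,-1], grip_force=20)

```text
time: 1.65
position: [0.3998, -0.0417, 0.3779]
tool_rot: [0.987, 0.162, 0.0, 0.0]
ft_force: [1.6, 0.5, -0.4]
grip_width: 0.0869
grip_force: 0.0
```

>>> jog_arm(motion=[0.76,-0.95,-0.3,0,0,0,-1,0.76,-0.95,-0.3,0,0,0,-1,0.76,-0.95,-0.3,0,0,0,-1,0,0,0,0,0,0,-1,0,0,0,0,0,0,-1])

```text
time: 2.28
position: [0.449, 0.0937, 0.413]
tool_rot: [0.987, 0.162, -0.001, 0.0]
ft_force: [-0.6, -0.5, -0.4]
grip_width: 0.0873
grip_force: 0.0
```

```bash
python3 - <<'E'
from h import *
o=robot.get_obs();im=robot.camera("wrist");np.save("w1.npy",im);import pickle;pickle.dump(o,open("w1.pkl","wb"))
print(o["q"],o["position"],o["tool_rot"])
cv2.imwrite("pics/w1.png",cv2.resize(im,(800,600),interpolation=cv2.INTER_CUBIC))
E
```

```text
[-3.83345493e-02  1.13390431e-01  1.55306336e+00 -6.88776285e-04
  1.47672663e+00  1.20611024e+00] [0.44899402 0.09365912 0.41297213] [ 9.86710679e-01  1.62484731e-01 -8.46439756e-04  1.77007033e-04]
```

View pics/w1.png

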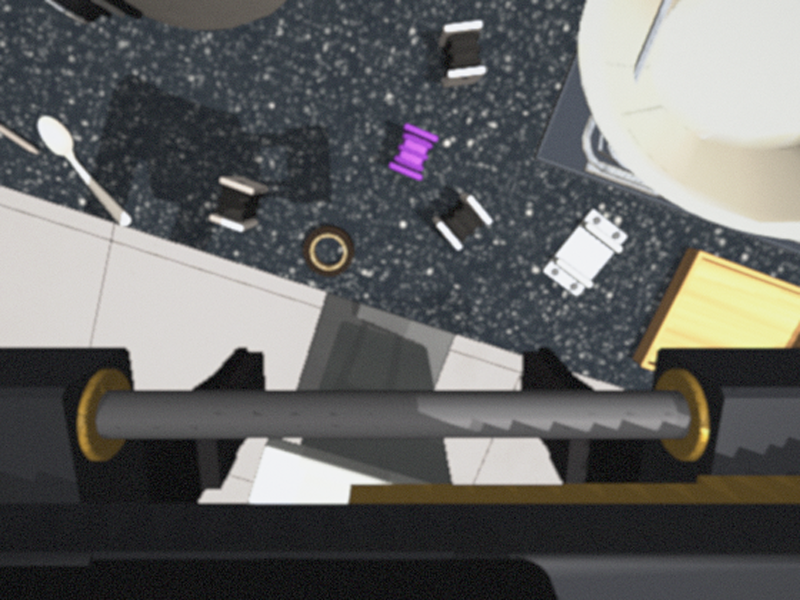

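All parts are visible (800x600): buffers at (462,52), (238,203) and (464,220), the bracket at (585,252), the tray's left edge at (690,250)-(640,360), the tape at (328,250) and the purple decoy at (413,152). An enlarged crop will let me read these more precisely.

```bash
python3 - <<'E'
from h import *
im=np.load("w1.npy")
cv2.imwrite("pics/w1c.png",cv2.resize(im[5:215,140:450],(775,525),interpolation=cv2.INTER_CUBIC))
E
```

```text
(no output)
```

View pics/w1c.png

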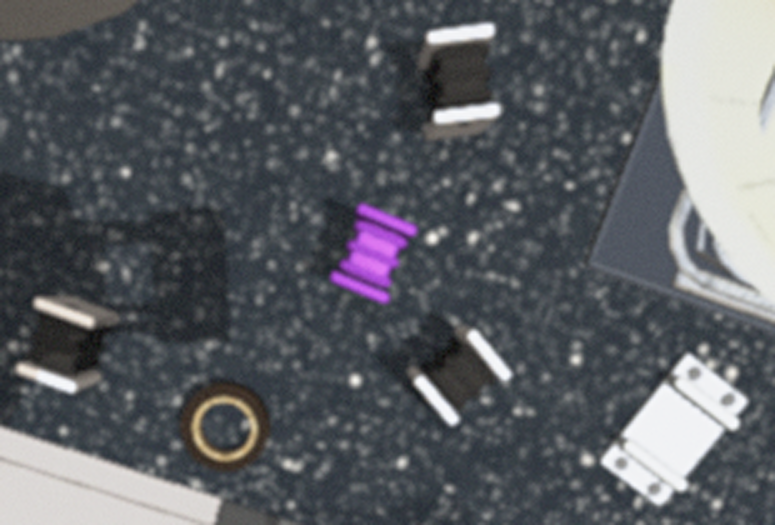

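```bash
python3 - <<'E'
from h import *
import pickle
o=pickle.load(open("w1.pkl","rb"));k=cam("wrist",o)
C=lambda p:(p[0]/2.5+140,p[1]/2.5+5)
def show(n,pts,z,f=C):
    q=np.array([plane(k,f(p),z)[:2] for p in pts]); 
    L=np.linalg.norm(np.roll(q,-1,0)-q,axis=1)*1000
    d=[np.degrees(np.arctan2(*(np.roll(q,-1,0)-q)[i][::-1])).round(1) for i in range(len(q))]
    print(n,q.mean(0).round(4),"len",L.round(1),"ang",d, q.round(3).tolist())
show("P",[(428,33),(494,25),(498,116),(436,123)],.06)
show("Q",[(476,328),(512,376),(450,426),(411,376)],.06)
show("R",[(34,299),(100,322),(72,392),(18,372)],.06)
show("purple",[(362,205),(418,228),(388,302),(332,278)],.06)
show("brk",[(690,353),(748,400),(655,505),(602,462)],.005)
show("tape",[(224,427)],.019)
F=lambda p:(p[0]*.7,p[1]*.7)
show("trayedge",[(690,250),(635,362)],.024,F)
show("trayedge2",[(690,250),(800,288)],.024,F)
show("pan",[(540,157)],.0,F); show("potedge",[(200,28)],.1,F)
show("spoon",[(85,172)],0,F)
c=robot.camera("side"); k2=cam("side")
cv2.imwrite("pics/tray.png",cv2.resize(c[150:270,290:450],(800,600),interpolation=cv2.INTER_CUBIC))
E
```

```text
P [0.6334 0.0869] len [33.7 43.1 32.4 42.9] ang [np.float64(-65.0), np.float64(-155.9), np.float64(114.8), np.float64(25.8)] [[0.646, 0.111], [0.66, 0.081], [0.621, 0.063], [0.607, 0.093]]
Q [0.4882 0.0327] len [33.8 44.  36.2 44.1] ang [np.float64(-122.4), np.float64(148.6), np.float64(57.6), np.float64(-34.6)] [[0.516, 0.035], [0.498, 0.006], [0.46, 0.029], [0.479, 0.06]]
R [0.4313 0.2523] len [37.4 42.7 31.4 41.6] ang [np.float64(-90.5), np.float64(173.3), np.float64(87.9), np.float64(1.4)] [[0.452, 0.27], [0.452, 0.233], [0.41, 0.238], [0.411, 0.269]]
purple [0.535 0.101] len [32.4 41.7 33.2 41. ] ang [np.float64(-92.5), np.float64(176.8), np.float64(86.2), np.float64(-4.3)] [[0.556, 0.116], [0.555, 0.083], [0.513, 0.086], [0.515, 0.119]]
brk [ 0.4963 -0.1145] len [48.8 85.4 46.  84.3] ang [np.float64(-107.7), np.float64(161.2), np.float64(70.9), np.float64(-16.9)] [[0.544, -0.104], [0.529, -0.151], [0.448, -0.123], [0.463, -0.08]]
tape [0.4103 0.1536] len [0.] ang [np.float64(0.0)] [[0.41, 0.154]]
trayedge [ 0.4692 -0.2114] len [134.4 134.4] ang [np.float64(-180.0), np.float64(0.0)] [[0.536, -0.211], [0.402, -0.211]]
trayedge2 [ 0.5369 -0.2775] len [132.3 132.3] ang [np.float64(-89.6), np.float64(90.4)] [[0.536, -0.211], [0.537, -0.344]]
pan [ 0.5756 -0.029 ] len [0.] ang [np.float64(0.0)] [[0.576, -0.029]]
potedge [0.5692 0.3018] len [0.] ang [np.float64(0.0)] [[0.569, 0.302]]
spoon [0.4048 0.4259] len [0.] ang [np.float64(0.0)] [[0.405, 0.426]]
```

View pics/tray.png

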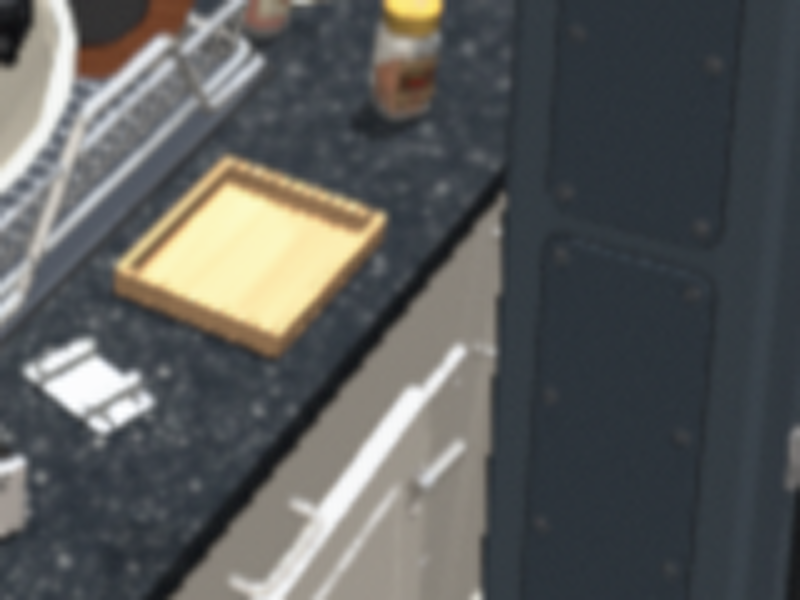

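The tray reads as axis-aligned, with x 0.40–0.54 and y from -0.21 to -0.38, and the jar stands beyond it. Its corners in the crop are (117,270), (225,157), (387,215) and (272,345). Next I'll check those corners, plus the bowl and pot clearances, and print the first moves.

```bash
cat >> h.py <<'E'
def go(x,y,z,th):
    "turn needed (units of 4deg about tool z), and shift in tool axes (units of 4cm) after that turn"
    o=robot.get_obs(); M=Ro.from_quat(o["tool_rot"]).as_matrix(); now=np.degrees(np.arctan2(M[1,0],M[0,0]))
    t=np.radians(th); X=np.array([np.cos(t),np.sin(t)]);Y=np.array([np.sin(t),-np.cos(t)])
    d=np.array([x,y,z])-o["position"]
    print("t",o["time"],"th",now.round(2),"tilt",M[:2,2].round(4),"pos",o["position"].round(4),"w",round(o["grip_width"],4),"F",o["ft_force"].round(1),"g",round(o["grip_force"],1),"q",o["q"].round(2))
    print("rz",round(-(th-now)/4,2),"x",round(d[:2]@X/.04,2),"y",round(d[:2]@Y/.04,2),"z",round(-d[2]/.04,2))
E
python3 - <<'E'
from h import *
import pickle
o=pickle.load(open("w1.pkl","rb"));k=cam("wrist",o);s=cam("side")
print([plane(s,(p[0]/5+290,p[1]/5+150),.024)[:2].round(3).tolist() for p in [(117,270),(225,157),(387,215),(272,345)]])
for n,p in [("bowlL",(580,40)),("bowlLL",(600,130)),("bowlB",(680,215)),("pot",(200,28)),("potR",(290,0))]:
    for z in (.1,.16,.22):
        X=plane(k,(p[0]*.7,p[1]*.7),z); print(n,X.round(3),(proj(s,X)/.7).round())
go(.488,.0325,.036,57.4)
E
```

```text
[[0.535, -0.216], [0.537, -0.386], [0.397, -0.387], [0.398, -0.202]]
bowlL [0.662 0.002 0.1  ] [358. 296.]
bowlL [0.643 0.017 0.16 ] [360. 282.]
bowlL [0.624 0.031 0.22 ] [361. 267.]
bowlLL [ 0.602 -0.044  0.1  ] [389. 295.]
bowlLL [ 0.591 -0.023  0.16 ] [387. 281.]
bowlLL [ 0.58  -0.002  0.22 ] [386. 266.]
bowlB [ 0.559 -0.142  0.1  ] [425. 280.]
bowlB [ 0.553 -0.109  0.16 ] [420. 268.]
bowlB [ 0.548 -0.075  0.22 ] [415. 255.]
pot [0.569 0.302 0.1  ] [308. 387.]
pot [0.562 0.278 0.16 ] [316. 361.]
pot [0.555 0.254 0.22 ] [323. 334.]
potR [0.613 0.237 0.1  ] [312. 360.]
potR [0.6   0.222 0.16 ] [319. 338.]
potR [0.588 0.206 0.22 ] [326. 315.]
t 2.375 th 18.58 tilt [-0.0016 -0.0004] pos [0.449  0.0929 0.413 ] w 0.0871 F [-0.3 -0.8 -0.7] g 0.0 q [-0.04  0.11  1.55 -0.    1.48  1.21]
rz -9.7 x -0.75 y 1.64 z 9.42
```

The tray agrees at centre (0.47,-0.297). The white bowl's rim may come near the gripper body at the bracket, so I'll measure it.

```bash
python3 - <<'E'
from h import *
w=np.load("w1.npy"); s=robot.camera("side")
a=cv2.resize(w[0:190,370:560],(500,500),interpolation=cv2.INTER_CUBIC)
b=cv2.resize(s[125:245,215:287+0],(300,500),interpolation=cv2.INTER_CUBIC)
b2=cv2.resize(s[125:250,215:350],(300,278),interpolation=cv2.INTER_CUBIC)
b=np.zeros((500,300,3),np.uint8); b[:278]=b2
cv2.imwrite("pics/bowl.png",np.hstack([a,b]))
E
```

```text
(no output)
```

View pics/bowl.png

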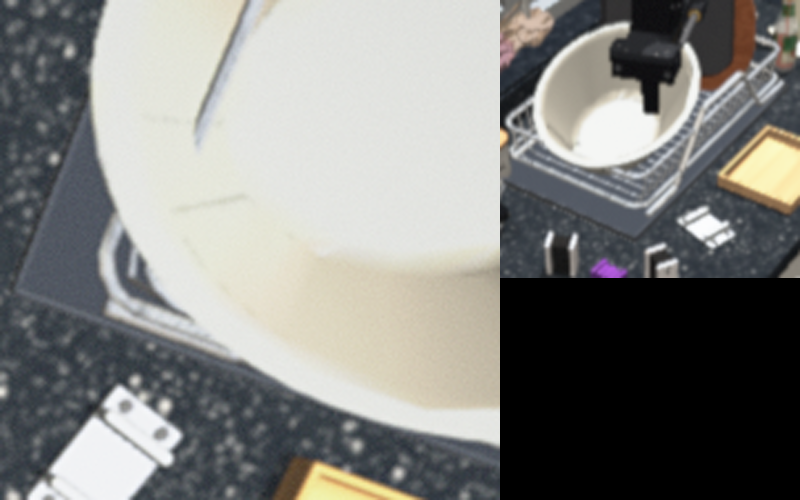

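The rim of the bowl is tilted. In the left half of the picture it runs (95,70)-(180,290)-(380,415)-(500,440). In the right half it is an ellipse through (535,110), (600,165), (700,70) and (625,22). I'll fit a 3D circle to both.

```bash
cat > bowl.py <<'E'
from h import *
import pickle
from scipy.optimize import least_squares
o=pickle.load(open("w1.pkl","rb"));k=cam("wrist",o);s=cam("side")
A=np.array([(95,70),(110,170),(140,235),(180,290),(225,335),(270,365),(325,395),(380,415),(440,430),(500,441)])*.38+[370,0]
B=(np.array([(535,110),(548,140),(570,157),(600,165),(640,152),(672,125),(693,95),(700,70),(690,42),(660,25),(625,22),(590,33),(560,58),(540,90)])-[500,0])/2.222+[215,125]
def circ(p,n=240):
    nx,ny=p[3],p[4]; N=np.array([nx,ny,1]);N/=np.linalg.norm(N)
    u=np.cross(N,[0,1,0]);u/=np.linalg.norm(u);v=np.cross(N,u);a=np.linspace(0,2*np.pi,n)
    return p[:3]+p[5]*(np.outer(np.cos(a),u)+np.outer(np.sin(a),v))
def res(p):
    P=circ(p); r=[]
    for kk,D in((k,A),(s,B)):
        Q=np.array([proj(kk,x) for x in P]); r+=list(np.linalg.norm(D[:,None]-Q[None],axis=2).min(1))
    return np.array(r)
f=min((least_squares(res,[.70,-.12,z,a,b,.14]) for z in(.15,.2) for a,b in((0,0),(-.3,.3))),key=lambda f:f.cost)
print(f.x.round(3),res(f.x).round(1))
P=circ(f.x,36); i=P[:,0]<.64; print(P[i].round(3).tolist())
for n,p in [("g1",(20,290)),("g2",(280,390)),("wire",(105,310)),("wire2",(235,355))]: print(n,[plane(k,(p[0]*.38+370,p[1]*.38),z).round(3).tolist() for z in (0,.05)])
E
python3 bowl.py
```

```text
[ 0.689 -0.116  0.193  0.156  0.425  0.138] [5.9 2.  1.2 2.6 2.7 3.4 2.2 1.8 1.2 3.1 3.2 4.9 2.4 1.3 2.  1.7 3.1 4.7
 4.4 2.3 1.8 1.  1.2 2.8]
[[0.553, -0.116, 0.214], [0.556, -0.139, 0.223], [0.564, -0.161, 0.231], [0.576, -0.182, 0.238], [0.592, -0.2, 0.244], [0.611, -0.216, 0.247], [0.632, -0.228, 0.249], [0.639, 0.005, 0.149], [0.617, -0.004, 0.156], [0.598, -0.017, 0.165], [0.581, -0.033, 0.174], [0.568, -0.051, 0.184], [0.559, -0.072, 0.194], [0.553, -0.094, 0.204], [0.553, -0.116, 0.214]]
g1 [[0.575, -0.029, 0.0], [0.57, -0.016, 0.05]]
g2 [[0.572, -0.197, 0.0], [0.567, -0.169, 0.05]]
wire [[0.581, -0.08, 0.0], [0.575, -0.062, 0.05]]
wire2 [[0.582, -0.162, 0.0], [0.576, -0.138, 0.05]]
```

The bowl rim overhangs to about x=0.553 at z≈0.2 beside the bracket. I'll look at that closely later and start by feeling buffer Q.

>>> jog_arm(motion=[0,0,0.75,0,0,-0.97,-1,0,0,0.75,0,0,-0.97,-1,0,0,0.75,0,0,-0.97,-1,0,0,0.75,0,0,-0.97,-1,0,0,0.75,0,0,-0.97,-1,0,0,0.75,0,0,-0.97,-1,0,0,0.75,0,0,-0.97,-1,0,0,0.75,0,0,-0.97,-1,0,0,0.75,0,0,-0.97,-1,0,0,0.75,0,0,-0.97,-1,-0.38,0.82,0,0,0,0,-1,-0.38,0.82,0,0,0,0,-1])

```text
time: 3.92
position: [0.4885, 0.0313, 0.113]
tool_rot: [0.877, 0.48, -0.001, -0.0]
ft_force: [0.3, 1.1, 0.3]
grip_width: 0.0867
grip_force: 0.0
```

>>> jog_arm(motion=[0,0,0,0,0,0,-1,0,0,0,0,0,0,-1])

```text
time: 4.18
position: [0.4877, 0.0324, 0.1134]
tool_rot: [0.877, 0.48, -0.001, -0.001]
ft_force: [-0.1, 0.0, 0.2]
grip_width: 0.0869
grip_force: 0.0
```

```bash
python3 - <<'E'
from h import *
go(.488,.0325,.036,57.4)
o=robot.get_obs();im=robot.camera("wrist")
import pickle;pickle.dump(o,open("w2.pkl","wb"));np.save("w2.npy",im)
cv2.imwrite("pics/w2.png",cv2.resize(im,(800,600),interpolation=cv2.INTER_CUBIC))
E
```

```text
t 4.175 th 57.36 tilt [-0.0016  0.0004] pos [0.4877 0.0324 0.1134] w 0.0869 F [-0.1  0.   0.2] g 0.0 q [-0.16  0.54  1.88  0.    0.72  0.41]
rz -0.01 x 0.01 y 0.01 z 1.94
```

View pics/w2.png

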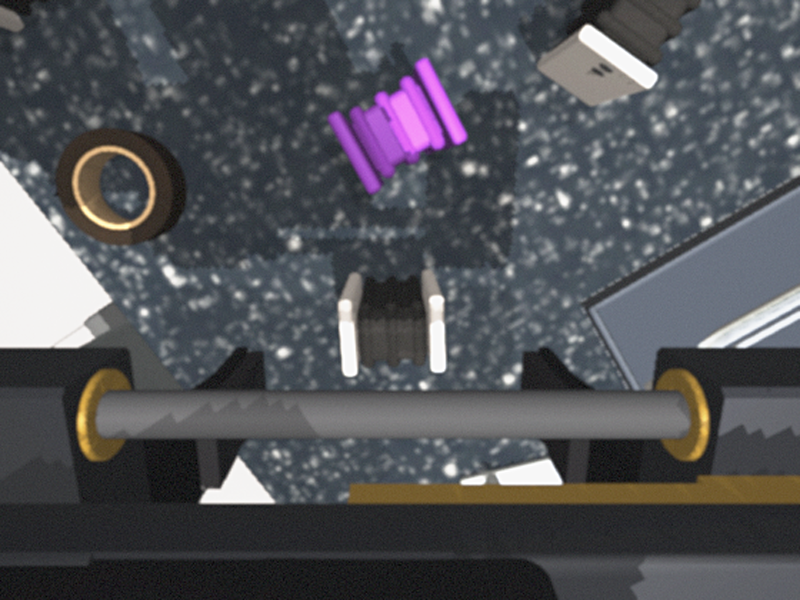

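Buffer Q sits squarely between the jaws: its plates are at x≈348 and x≈437, and the finger midline is at about 393. I'll descend and squeeze.

>>> jog_arm(motion=[0,0,0.65,0,0,0,-1,0,0,0.65,0,0,0,-1,0,0,0.63,0,0,0,-1,0,0,0,0,0,0,1,0,0,0,0,0,0,1,0,0,0,0,0,0,1,0,0,0,0,0,0,1,0,0,0,0,0,0,1,0,0,0,0,0,0,1,0,0,0,0,0,0,1], grip_force=20)

```text
time: 5.48
position: [0.4887, 0.033, 0.0368]
tool_rot: [0.877, 0.481, 0.0, 0.0]
ft_force: [-1.2, 1.1, 5.2]
grip_width: 0.0438
grip_force: 20.0
```

>>> jog_arm(motion=[0,0,0,0,0,0,1,0,0,0,0,0,0,1])

```text
time: 5.72
position: [0.4888, 0.0329, 0.0368]
tool_rot: [0.877, 0.481, 0.0, 0.0]
ft_force: [-0.6, 0.1, 5.5]
grip_width: 0.0442
grip_force: 20.0
```

Q is hard: it stays at 44 mm under 20 N. Next is R.

>>> jog_arm(motion=[0,0,0,0,0,0,-1,0,0,0,0,0,0,-1,0,0,0,0,0,0,-1,0,0,-0.97,0,0,0,-1,0,0,-0.97,0,0,-0.97,-1,0,0,0,0,0,-0.97,-1,0,0,0,0,0,-0.97,-1,0,0,0,0,0,-0.97,-1,0,0,0,0,0,-0.97,-1,0,0,0,0,0,-0.97,-1,0,0,0,0,0,-0.97,-1,0,0,0,0,0,-0.97,-1])

```text
time: 7.22
position: [0.4884, 0.033, 0.1138]
tool_rot: [0.716, 0.699, -0.0, -0.0]
ft_force: [0.1, 0.4, 0.2]
grip_width: 0.0871
grip_force: 0.0
```

>>> jog_arm(motion=[0.91,-0.26,0,0,0,0,-1,0.91,-0.26,0,0,0,0,-1,0.91,-0.26,0,0,0,0,-1,0.91,-0.26,0,0,0,0,-1,0.91,-0.26,0,0,0,0,-1,0.91,-0.26,0,0,0,0,-1,0,0,0,0,0,0,-1,0,0,0,0,0,0,-1])

```text
time: 8.22
position: [0.4318, 0.2526, 0.1138]
tool_rot: [0.716, 0.698, -0.0, 0.0]
ft_force: [-0.2, 0.0, -0.3]
grip_width: 0.0869
grip_force: 0.0
```

```bash
python3 - <<'E'
from h import *
go(.4315,.2525,.036,88.5)
o=robot.get_obs();im=robot.camera("wrist")
g=cv2.cvtColor(im[180:262,180:370],cv2.COLOR_BGR2GRAY)
# white plate pixels between fingers
print("cols>170:",[(v,[int(x)+180 for x in np.flatnonzero(np.diff((g[v-180]>150).astype(int)))]) for v in range(190,262,8)])
E
```

```text
t 8.225 th 88.54 tilt [-0.0004 -0.0004] pos [0.4318 0.2526 0.1138] w 0.0869 F [-0.2  0.  -0.3] g 0.0 q [ 0.31  0.55  1.85 -0.    0.74  0.33]
rz 0.01 x -0.0 y -0.01 z 1.94
cols>170: [(190, []), (198, []), (206, [330, 337, 359, 361]), (214, [181, 193, 198, 237, 246, 301, 310, 359, 361]), (222, [181, 237, 247, 300, 311]), (230, [182, 237, 247, 300, 310]), (238, [183, 237, 248, 299, 310]), (246, [237, 248, 299, 310]), (254, [237, 248, 299, 310])]
```

Centred, with plates at 237–310 and the midline at 274. Down and squeeze.

>>> jog_arm(motion=[0,0,0.65,0,0,0,-1,0,0,0.65,0,0,0,-1,0,0,0.63,0,0,0,-1,0,0,0,0,0,0,1,0,0,0,0,0,0,1,0,0,0,0,0,0,1,0,0,0,0,0,0,1,0,0,0,0,0,0,1,0,0,0,0,0,0,1,0,0,0,0,0,0,1,0,0,0,0,0,0,1], grip_force=20)

```text
time: 9.65
position: [0.4321, 0.253, 0.0372]
tool_rot: [0.716, 0.698, 0.0, 0.0]
ft_force: [-0.8, 0.9, 5.1]
grip_width: 0.044
grip_force: 19.9
```

R is hard too, so P must be the springy one. I'll go to P, moving in -y first to stay clear of the pot.

>>> jog_arm(motion=[0,0,0,0,0,0,-1,0,0,0,0,0,0,-1,0,0,0,0,0,0,-1,0,0,-0.97,0,0,0,-1,0,0,-0.97,0,0,-0.94,-1,0,0,0,0,0,-0.94,-1,0,0,0,0,0,-0.94,-1,0,0,0,0,0,-0.94,-1,0,0,0,0,0,-0.94,-1,0,0,0,0,0,-0.94,-1,0,0,0,0,0,-0.96,-1])

```text
time: 11.02
position: [0.4317, 0.2528, 0.1142]
tool_rot: [0.537, 0.844, -0.0, -0.0]
ft_force: [-0.6, -0.7, 0.2]
grip_width: 0.0868
grip_force: 0.0
```

>>> jog_arm(motion=[-0.75,-0.35,0,0,0,0,-1,-0.75,-0.35,0,0,0,0,-1,-0.75,-0.35,0,0,0,0,-1,-0.75,-0.35,0,0,0,0,-1,-0.76,-0.35,0,0,0,0,-1,-0.353,0.762,0,0,0,0,-1,-0.353,0.762,0,0,0,0,-1,-0.353,0.762,0,0,0,0,-1,-0.353,0.762,0,0,0,0,-1,-0.353,0.762,0,0,0,0,-1,-0.353,0.762,0,0,0,0,-1,0,0,0,0,0,0,-1])

```text
time: 12.52
position: [0.6359, 0.0869, 0.1141]
tool_rot: [0.538, 0.843, 0.001, 0.001]
ft_force: [-1.3, -0.0, 0.1]
grip_width: 0.0866
grip_force: 0.0
```

```bash
python3 - <<'E'
from h import *
go(.6335,.087,.036,114.9)
im=robot.camera("wrist")
g=cv2.cvtColor(im[180:262,180:370],cv2.COLOR_BGR2GRAY)
print([(v,[int(x)+180 for x in np.flatnonzero(np.diff((g[v-180]>150).astype(int)))]) for v in range(190,262,8)])
E
```

```text
t 12.525 th 114.89 tilt [ 0.003  -0.0002] pos [0.6359 0.0869 0.1141] w 0.0866 F [-1.3 -0.   0.1] g 0.0 q [-0.04  0.69  1.49 -0.    0.96 -0.47]
rz -0.0 x 0.03 y -0.05 z 1.95
[(190, [190, 195, 203, 208, 224, 226, 233, 253, 292, 301, 332, 335, 341, 364]), (198, [207, 213, 225, 233, 237, 249, 292, 303, 314, 318, 341, 349, 356, 361, 365]), (206, [232, 248, 293, 307, 330, 336, 344, 353]), (214, [210, 217, 222, 227, 231, 246, 294, 308, 349, 351, 355, 367]), (222, [196, 209, 216, 222, 232, 245, 294, 308, 351, 354, 363, 366]), (230, [218, 220, 232, 246, 294, 308, 310, 314, 353, 366]), (238, [180, 198, 210, 232, 246, 294, 308, 330, 339, 364]), (246, [185, 195, 219, 246, 294, 308, 324, 327, 350, 356]), (254, [185, 193, 200, 209, 210, 219, 232, 246, 262, 271, 272, 282, 295, 308, 323, 327, 328, 336])]
```

P is about 2 mm off. I'll correct it, descend and squeeze.

>>> jog_arm(motion=[0,-0.02,0.65,0,0,0,-1,0,0,0.65,0,0,0,-1,0,0,0.63,0,0,0,-1,0,0,0,0,0,0,1,0,0,0,0,0,0,1,0,0,0,0,0,0,1,0,0,0,0,0,0,1,0,0,0,0,0,0,1,0,0,0,0,0,0,1,0,0,0,0,0,0,1,0,0,0,0,0,0,1,0,0,0,0,0,0,1], grip_force=20)

```text
time: 14.08
position: [0.6313, 0.0863, 0.0379]
tool_rot: [0.538, 0.843, -0.001, -0.001]
ft_force: [-4.0, -2.5, 6.4]
grip_width: 0.0357
grip_force: 20.0
```

```bash
python3 - <<'E'
from h import *
go(.6335,.087,.036,114.9)
E
```

```text
t 14.075 th 114.94 tilt [-0.0029 -0.001 ] pos [0.6313 0.0863 0.0379] w 0.0357 F [-4.  -2.5  6.4] g 20.0 q [-0.04  0.8   1.53 -0.    0.82 -0.47]
rz 0.01 x -0.01 y 0.06 z 0.05
```

P is springy, at 35.7 mm under 20 N. I'll squeeze it to 28 N, lift it and carry it to above the bracket.

>>> jog_arm(motion=[0,0,0,0,0,0,1,0,0,0,0,0,0,1,0,0,-0.95,0,0,0,1,0,0,-0.95,0,0,0,1,0.38,-0.82,-0.94,0,0,0,1,0.38,-0.82,-0.94,0,0,0,1,0.38,-0.82,-0.94,0,0,0,1,0.38,-0.82,-0.94,0,0,0,1,0.38,-0.82,-0.94,0,0,0,1,0,0,0,0,0,0.97,1,0,0,0,0,0,0.98,1,0,0,0,0,0,0.98,1], grip_force=28)

```text
time: 15.58
position: [0.4513, 0.0868, 0.3014]
tool_rot: [0.622, 0.783, 0.0, 0.0]
ft_force: [-0.7, -0.4, 0.2]
grip_width: 0.0311
grip_force: 28.0
```

>>> jog_arm(motion=[0,0,0,0,0,0.98,1,0,0,0,0,0,0.98,1,0,0,0,0,0,0.98,1,0,0,0,0,0,0.98,1,0,0,0,0,0,0.98,1,0,0,0,0,0,0.98,1,0,0,0,0,0,0.98,1,0,0,0,0,0,0.98,1,-0.884,0.526,0,0,0,0,1,-0.884,0.526,0,0,0,0,1,-0.884,0.526,0,0,0,0,1,-0.884,0.526,0,0,0,0,1])

```text
time: 17.08
position: [0.4875, -0.075, 0.3011]
tool_rot: [0.81, 0.587, 0.0, -0.0]
ft_force: [0.6, -0.2, -0.7]
grip_width: 0.031
grip_force: 28.0
```

>>> jog_arm(motion=[-0.884,0.526,0,0,0,0,1,0,0,0,0,0,0,1,0,0,0,0,0,0,1])

```text
time: 17.45
position: [0.496, -0.1135, 0.3008]
tool_rot: [0.81, 0.586, -0.0, -0.001]
ft_force: [0.4, 0.4, -1.1]
grip_width: 0.0311
grip_force: 28.0
```

```bash
python3 - <<'E'
from h import *
go(.4963,-.1145,.043,71.9)
o=robot.get_obs();im=robot.camera("wrist");s=robot.camera("side")
import pickle;pickle.dump(o,open("w3.pkl","wb"));np.save("w3.npy",im);np.save("s3.npy",s)
cv2.imwrite("pics/w3.png",cv2.resize(im,(800,600),interpolation=cv2.INTER_CUBIC))
E
```

```text
t 17.45 th 71.79 tilt [-0.0013  0.0012] pos [ 0.496  -0.1135  0.3008] w 0.0311 F [ 0.4  0.4 -1.1] g 28.0 q [-0.45  0.29  1.63  0.    1.22 -0.13]
rz -0.03 x -0.02 y 0.02 z 6.44
```

View pics/w3.png

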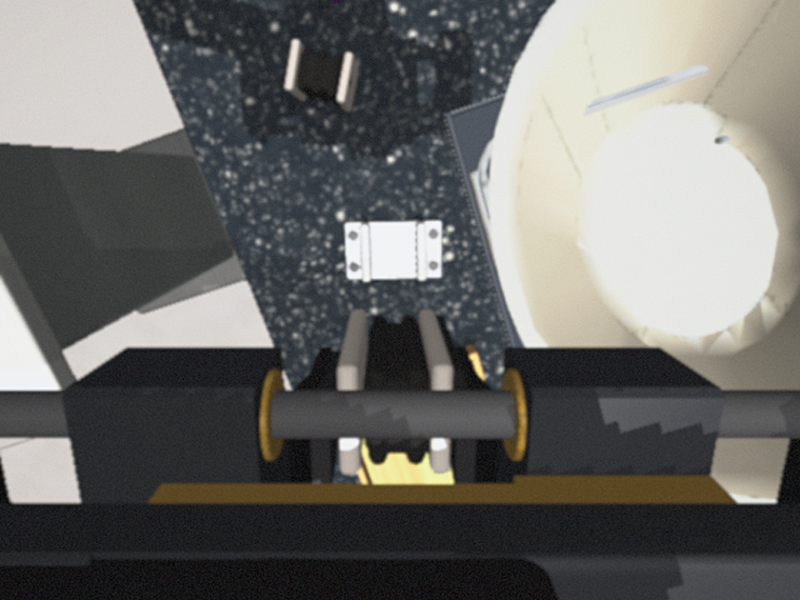

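The bracket is square to the view, with its centre at (394,250) and the held buffer centred at about 393.5. The bowl rim's outer edge runs (560,0)-(515,75)-(493,190)-(510,310)-(525,345). I'll refit the bowl with this third view.

```bash
cat > bowl3.py <<'E'
exec(open("bowl.py").read().split("f=min")[0])
o3=pickle.load(open("w3.pkl","rb"));k3=cam("wrist",o3)
D3=np.array([(560,0),(535,37),(515,75),(502,110),(495,140),(493,190),(497,250),(510,310),(525,345)])*.7
def res3(p):
    P=circ(p); r=[]
    for kk,D in((k,A),(s,B),(k3,D3)):
        Q=np.array([proj(kk,x) for x in P]); r+=list(np.linalg.norm(D[:,None]-Q[None],axis=2).min(1))
    return np.array(r)
f=min((least_squares(res3,[.70,-.12,z,a,b,.14],loss="soft_l1") for z in(.12,.15,.2) for a,b in((0,0),(-.3,.3),(.15,.4))),key=lambda f:f.cost)
print(f.x.round(3),res3(f.x).round(1)); P=circ(f.x,36); print(P[P[:,0]<.61].round(3).tolist())
for n,p in [("baseL",(580,240)),("baseB",(690,352)),("baseT",(680,100)),("baseR",(777,235))]:
  print(n,[plane(k3,(p[0]*.7,p[1]*.7),z).round(3).tolist() for z in (.02,.05,.08)])
q=np.array([plane(k3,(u*.7,v*.7),.005)[:2] for u,v in [(346,223),(441,221),(442,279),(347,281)]]); print("brk",q.mean(0).round(4),q.round(3).tolist(),np.degrees(np.arctan2(*(q[1]-q[0])[::-1])),np.degrees(np.arctan2(*(q[2]-q[3])[::-1])))
E
python3 bowl3.py
```

```text
[ 0.698 -0.122  0.189  0.179  0.379  0.147] [3.4 2.1 0.9 1.5 1.3 1.6 1.4 1.  0.7 1.5 6.4 7.2 3.  1.6 2.5 1.9 2.6 3.5
 2.6 0.8 0.7 0.3 2.9 5.4 5.1 0.9 1.9 2.  1.5 3.  1.5 4.4 6. ]
[[0.553, -0.122, 0.215], [0.557, -0.147, 0.224], [0.566, -0.171, 0.231], [0.579, -0.193, 0.237], [0.595, -0.213, 0.242], [0.601, -0.015, 0.166], [0.583, -0.032, 0.175], [0.569, -0.052, 0.185], [0.559, -0.074, 0.196], [0.554, -0.098, 0.205], [0.553, -0.122, 0.215]]
baseL [[0.65, -0.153, 0.02], [0.641, -0.146, 0.05], [0.632, -0.138, 0.08]]
baseB [[0.722, -0.282, 0.02], [0.707, -0.266, 0.05], [0.693, -0.25, 0.08]]
baseT [[0.75, -0.069, 0.02], [0.734, -0.067, 0.05], [0.718, -0.066, 0.08]]
baseR [[0.809, -0.2, 0.02], [0.789, -0.19, 0.05], [0.769, -0.179, 0.08]]
brk [ 0.4969 -0.1153] [[0.465, -0.079], [0.544, -0.103], [0.53, -0.152], [0.449, -0.128]] -16.944737840867052 -16.89944352035034
```

Remaining concern is how tall the wide part of the gripper body is. I'll use my last picture to measure it, with height ticks drawn 95 mm to either side of the tool axis.

```bash
python3 - <<'E'
from h import *
o=robot.get_obs(); M=Ro.from_quat(o["tool_rot"]).as_matrix(); p=o["position"]
out=[]
for n,im in (("side",np.load("s3.npy")),("scene",robot.camera("scene"))):
    k=cam(n); c=proj(k,p-M[:,2]*.07).astype(int); f=5; h,w=60,40
    x0,y0=c[0]-w,c[1]-h
    cr=cv2.resize(im[y0:y0+2*h,x0:x0+2*w],None,fx=f,fy=f,interpolation=cv2.INTER_CUBIC)
    cr=cv2.convertScaleAbs(cr,alpha=1.6,beta=25)
    for sgn,col in((1,(0,0,255)),(-1,(0,255,0))):
        for d in (.059,.10,.15,.20):
            a=(proj(k,p+M[:,1]*.095*sgn-M[:,2]*d)-[x0,y0]+.5)*f
            cv2.circle(cr,tuple(int(v) for v in a),4,col,1)
    out.append(cr)
cv2.imwrite("pics/body.png",np.hstack(out))
E
```

```text
(no output)
```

View pics/body.png

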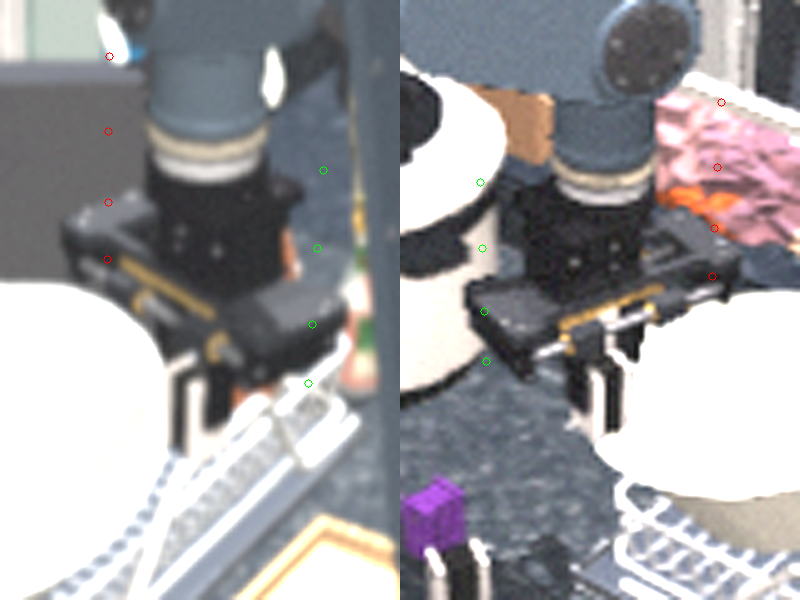

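The wide part of the body is only about 40 mm thick (TCP+0.06 to TCP+0.10). The circle model fits the bowl poorly, so I'll fit an elliptical rim and add contour points from the scene camera.

```bash
python3 - <<'E'
from h import *
im=robot.camera("scene");k=cam("scene")
c=proj(k,[.69,-.12,.17]).round().astype(int);print(c)
g=im.min(axis=2)
x0,y0=c[0]-50,c[1]-40
for v in range(y0,y0+90,4): print(v,"".join("#" if t>165 else "+" if t>130 else "-" if t>90 else "." for t in g[v,x0:x0+110:1]))
print(x0)
E
```

```text
[311 182]
142 ...................-----........................-...---........+#########++---#######+--....-------+######+-..
146 ........................................................--....+++--+++###++++-++++++---+#######+--....-------+
150 ............................................................-+######++-++######+----------++-..---#######+--..
154 ....................................................................-++#######+-+++-+++++++-....----------.--#
158 ....................................................................--++++---..-+++#++++++++++++++++-++++--..-
162 .........................................+++..#######################+-.........---++++++-.--.-++++-..-+++++++
166 ....................---++-........-########################++++++++---+++####-..........-..-+++-++---+++++++--
170 ............-........--......#############################++++++++++----------####.............--..--+---+++++
174 .......................-++-.###############################+++++++++----------.-+###..........................
178 ...................+-....++########################
[... 858 characters left out ...]
......
210 ....................+-.##+-..--++----++++...--......----------------...-++--..+++-.--+++--..++-##-............
214 .......................-##+-..----+-..--+++--###+-...-++..--+++....++-....++-..--++-..-+---..++--.............
218 ........................###+-.+##++-...--.---..--+#++++-+-....+#####+-++-....++-....++-...-##-...+-...........
222 .............................+####+-.-+###--+++---..++-.----+##+-.--..+#####--..++....-##..---+-..............
226 .........--.......................-.-##+--...-###--.--+#+-...-#+..-+###+-..---+#####+-....++....-++...........
230 .....................#####--........................-+###--..--.-++-..--##-+####+...-###-....+#-..............
261
```

```bash
cat > bowl4.py <<'E'
exec(open("bowl3.py").read().split("def res3")[0])
sc=cam("scene")
S=np.array([(281.5,190),(283,194),(289,198.5),(305,200.5),(325,198.5),(333,195),(340,190),(343,186),(347,181),(345,175),(342,170),(337,166),(328,161.5),(308,161.5)])
def ell(p,n=300):
    N=np.array([p[3],p[4],1]);N/=np.linalg.norm(N);u=np.cross([0,1,0],N);u/=np.linalg.norm(u);v=np.cross(N,u)
    u,v=np.cos(p[7])*u+np.sin(p[7])*v,-np.sin(p[7])*u+np.cos(p[7])*v
    a=np.linspace(0,2*np.pi,n); return p[:3]+np.outer(p[5]*np.cos(a),u)+np.outer(p[6]*np.sin(a),v)
def rs(p):
    P=ell(p); return [np.linalg.norm(D[:,None]-np.array([proj(kk,x) for x in P])[None],axis=2).min(1) for kk,D in((k,A),(s,B),(k3,D3),(sc,S))]
R_=lambda p:np.concatenate(rs(p))
best=None
for z in(.15,.19):
  for e in(.12,.14):
    for th in (0,.8):
      f=least_squares(R_,[.70,-.12,z,.1,.3,.14,e,th],loss="soft_l1",max_nfev=60)
      if best is None or f.cost<best.cost: best=f
print(best.x.round(3),best.cost)
for r in rs(best.x): print(r.round(1))
P=ell(best.x,48); print(P[P[:,0]<.61].round(3).tolist())
E
python3 bowl4.py
```

```text
[ 0.677 -0.129  0.198 -0.011  0.293  0.122  0.158 -0.086] 50.68575956389173
[0.9 0.7 1.1 0.8 1.2 1.1 1.6 1.4 3.1 3. ]
[1.1 3.8 1.8 1.6 1.7 0.3 0.5 1.  2.6 2.1 0.3 1.5 0.7 0.5]
[1.4 1.7 0.5 2.1 2.7 1.4 1.5 1.6 0.7]
[0.6 3.2 5.  4.4 3.9 2.6 0.9 0.8 0.6 1.9 0.1 1.5 3.7 3.4]
[[0.609, -0.007, 0.162], [0.596, -0.02, 0.166], [0.585, -0.035, 0.17], [0.575, -0.051, 0.175], [0.567, -0.07, 0.18], [0.56, -0.089, 0.185], [0.556, -0.109, 0.191], [0.555, -0.129, 0.197], [0.555, -0.149, 0.203], [0.557, -0.169, 0.209], [0.562, -0.188, 0.214], [0.569, -0.206, 0.22], [0.577, -0.223, 0.225], [0.588, -0.238, 0.229], [0.6, -0.251, 0.233]]
```

The fit confirms the rim: x≈0.555 at z≈0.19 beside the slot. With the tool vertical, the wide body would meet the bowl. The pads stay flat on the plates if the tool leans about the jaw axis. So I'll set the buffer down on free worktop, lean the tool about 30° with its tail toward -y, regrip, and slide in low under the rim.

>>> jog_arm(motion=[0.44,-0.63,0.5,0,0,-0.25,1,0.44,-0.63,0.8,0,0,0,1,0.43,-0.64,0.8,0,0,0,1,0,0,0.9,0,0,0,1,0,0,0.9,0,0,0,1,0,0,0.9,0,0,0,1,0,0,0.7,0,0,0,1,0,0,0.5,0,0,0,1,0,0,0.35,0,0,0,1,0,0,0,0,0,0,1])

```text
time: 18.9
position: [0.4397, -0.0406, 0.0466]
tool_rot: [0.804, 0.594, -0.0, -0.001]
ft_force: [1.0, 0.5, 0.1]
grip_width: 0.0313
grip_force: 28.0
```

```bash
python3 - <<'E'
from h import *
go(.44,-.04,.0385,72.8)
E
```

```text
t 18.9 th 72.89 tilt [-0.0014  0.0005] pos [ 0.4397 -0.0406  0.0466] w 0.0313 F [1.  0.5 0.1] g 28.0 q [-0.35  0.65  2.03  0.    0.46 -0.05]
rz 0.02 x 0.02 y 0.0 z 0.2
```

>>> jog_arm(motion=[0,0,0.1,0,0,0,1,0,0,0.08,0,0,0,1,0,0,0,0,0,0,1])

```text
time: 19.27
position: [0.4401, -0.0412, 0.0402]
tool_rot: [0.805, 0.594, 0.0, 0.0]
ft_force: [-0.0, -0.7, -0.7]
grip_width: 0.0312
grip_force: 28.0
```

>>> jog_arm(motion=[0,0,0,0,0,0,-1,0,0,0,0,0,0,-1,0,0,0,0,0,0,-1,0,0,0,0,0,0,-1,0,0,-0.05,0,0.95,0,-1,0,0,0,0,0.95,0,-1])

```text
time: 20.02
position: [0.4402, -0.041, 0.0422]
tool_rot: [0.803, 0.593, 0.054, -0.04]
ft_force: [-0.6, -0.4, 0.7]
grip_width: 0.0821
grip_force: 0.0
```

```bash
python3 - <<'E'
from h import *
go(.44,-.04,.0385,72.8)
print(Ro.from_quat(robot.get_obs()["tool_rot"]).as_matrix()[:,2])
E
```

```text
t 20.025 th 72.89 tilt [0.0404 0.1281] pos [ 0.4402 -0.041   0.0422] w 0.0821 F [-0.6 -0.4  0.7] g 0.0 q [-0.44  0.66  2.05  0.3   0.47 -0.41]
rz 0.02 x 0.02 y -0.01 z 0.09
[ 0.0404007   0.12809853 -0.99093822]
```

>>> jog_arm(motion=[0,0,0,0,0.95,0,-1,0,0,0,0,0.95,0,-1,0,0,0,0,0.95,0,-1,0,0,0,0,0.95,0,-1,0,0,0,0,0.95,0,-1,0,0,0,0,0.95,0,-1,0,0,0,0,0,0,-1])

```text
time: 20.9
position: [0.4401, -0.0424, 0.0415]
tool_rot: [0.777, 0.572, 0.211, -0.155]
ft_force: [-0.9, -0.0, 0.5]
grip_width: 0.0871
grip_force: 0.0
```

```bash
python3 - <<'E'
from h import *
go(.44,-.04,.0385,72.8)
M=Ro.from_quat(robot.get_obs()["tool_rot"]).as_matrix();print(M.round(4).tolist(), np.degrees(np.arccos(-M[2,2])))
im=robot.camera("side");k=cam("side");c=proj(k,[.44,-.041,.03]).astype(int);print(c)
cv2.imwrite("pics/regrip.png",im)
g=im[c[1]-16:c[1]+18,c[0]-24:c[0]+24].min(axis=2)
for r in g[::2]: print("".join("#" if t>165 else "+" if t>120 else "-" if t>70 else "." for t in r))
E
```

```text
t 20.9 th 72.68 tilt [0.1501 0.4826] pos [ 0.4401 -0.0424  0.0415] w 0.0871 F [-0.9 -0.   0.5] g 0.0 q [-0.69  0.75  2.06  0.79  0.72 -1.09]
rz -0.03 x 0.06 y -0.02 z 0.07
[[0.2568, 0.9547, 0.1501], [0.8238, -0.2975, 0.4826], [0.5054, -0.0003, -0.8629]] 30.360320992040343
[311 238]
.......--++###+.....+###+--......---............
.......-#####+-....+#######++++-................
........--+++-....+###########+--...............
.......---..-....-+########++++++--.............
.....--.--......-+####+----+#++##+-.............
................+##--......--++---..............
++-.............-+-........-++##-...............
##+-............-+-.....-++##+++-...............
................-+-....-++++-+++-...............
......-........--+-....-+++++++-................
--+####+-......-++-....-+++++++-................
######++-.-.....++-....-++++++-.................
+++-++++-.--...........-++++++-.................
++++++++-..............-++++-...................
++++++++-..............----.....................
++++++++--......................................
+++++++--.......................................
```

The buffer stands upright between the leaned fingers. I'll lower by 5 mm and grip at 28 N.

>>> jog_arm(motion=[-0.07,0,0.12,0,0,0,-1,0,0,0,0,0,0,1,0,0,0,0,0,0,1,0,0,0,0,0,0,1,0,0,0,0,0,0,1,0,0,0,0,0,0,1,0,0,0,0,0,0,1,0,0,0,0,0,0,1,0,0,0,0,0,0,1,0,0,0,0,0,0,1,0,0,0,0,0,0,1], grip_force=28)

```text
time: 22.32
position: [0.4393, -0.0404, 0.0367]
tool_rot: [0.776, 0.573, 0.211, -0.157]
ft_force: [-3.3, 1.8, 5.3]
grip_width: 0.032
grip_force: 28.0
```

```bash
cat >> h.py <<'E'
def to(x,y,z):
    "world target -> shift in tool axes, units of 4 cm, at the present orientation"
    o=robot.get_obs(); M=Ro.from_quat(o["tool_rot"]).as_matrix(); d=np.array([x,y,z])-o["position"]
    print("t",o["time"],"pos",o["position"].round(4),"w",round(o["grip_width"],4),"F",o["ft_force"].round(1),"shift",(M.T@d/.04).round(3)," up1cm",(M.T@[0,0,.01]/.04).round(3))
E
python3 - <<'E'
from h import *
go(.44,-.041,.036,72.8)
to(.44,-.041,.072)
# pre point: 6 cm back along slot x from the slot, then slot
b=np.array([.4967,-.115]); sx=np.array([np.cos(np.radians(-17.2)),np.sin(np.radians(-17.2))])
p=b-.06*sx; print(p); to(*p,.072); to(*b,.072)
E
```

```text
t 22.325 th 72.82 tilt [0.1483 0.4852] pos [ 0.4393 -0.0404  0.0367] w 0.032 F [-3.3  1.8  5.3] g 28.0 q [-0.69  0.77  2.06  0.8   0.71 -1.11]
rz 0.0 x -0.01 y 0.02 z 0.02
t 22.325 pos [ 0.4393 -0.0404  0.0367] w 0.032 F [-3.3  1.8  5.3] shift [ 0.44   0.021 -0.765]  up1cm [ 0.127 -0.    -0.215]
[ 0.4393833  -0.09725752]
t 22.325 pos [ 0.4393 -0.0404  0.0367] w 0.032 F [-3.3  1.8  5.3] shift [-0.722  0.42  -1.45 ]  up1cm [ 0.127 -0.    -0.215]
t 22.325 pos [ 0.4393 -0.0404  0.0367] w 0.032 F [-3.3  1.8  5.3] shift [-0.722  1.92  -1.453]  up1cm [ 0.127 -0.    -0.215]
```

Gripped, 32 mm wide. I'll lift 26 mm, move beside the bracket and then slide in carefully along the slot's x.

>>> jog_arm(motion=[0.17,0,-0.28,0,0,0,1,0.15,0,-0.25,0,0,0,1,-0.585,0.21,-0.345,0,0,0,1,-0.585,0.21,-0.345,0,0,0,1,0,0,0,0,0,0,1,0,0.3,0,0,0,0,1,0,0.3,0,0,0,0,1,0,0.1,0,0,0,0,1,0,0.1,0,0,0,0,1,0,0,0,0,0,0,1])

```text
time: 23.58
position: [0.4707, -0.107, 0.0612]
tool_rot: [0.776, 0.573, 0.211, -0.156]
ft_force: [-0.3, 0.4, -1.1]
grip_width: 0.0312
grip_force: 28.0
```

```bash
python3 - <<'E'
from h import *
to(.4967,-.115,.060)
go(.4967,-.115,.06,72.8)
E
```

```text
t 23.575 pos [ 0.4707 -0.107   0.0612] w 0.0312 F [-0.3  0.4 -1.1] shift [-0.015  0.68   0.026]  up1cm [ 0.127 -0.    -0.216]
t 23.575 th 72.85 tilt [0.149  0.4836] pos [ 0.4707 -0.107   0.0612] w 0.0312 F [-0.3  0.4 -1.1] g 28.0 q [-0.76  0.73  1.91  0.64  0.87 -0.96]
rz 0.01 x 0.0 y 0.68 z 0.03
```

>>> jog_arm(motion=[0,0.1,0,0,0,0,1,0,0.1,0,0,0,0,1,0,0.08,0,0,0,0,1,0,0,0,0,0,0,1])

```text
time: 24.08
position: [0.4816, -0.1108, 0.0613]
tool_rot: [0.777, 0.573, 0.211, -0.155]
ft_force: [-0.2, -0.5, -1.7]
grip_width: 0.0313
grip_force: 28.0
```

>>> jog_arm(motion=[0,0.08,0,0,0,0,1,0,0.06,0,0,0,0,1,0,0,0,0,0,0,1])

```text
time: 24.45
position: [0.4869, -0.1124, 0.0613]
tool_rot: [0.777, 0.573, 0.211, -0.155]
ft_force: [-0.6, -0.0, -0.7]
grip_width: 0.0308
grip_force: 28.0
```

>>> jog_arm(motion=[0,0.07,0,0,0,0,1,0,0.06,0,0,0,0,1,0,0,0,0,0,0,1])

```text
time: 24.82
position: [0.4919, -0.1139, 0.0613]
tool_rot: [0.777, 0.573, 0.211, -0.155]
ft_force: [0.8, 0.4, -1.1]
grip_width: 0.0313
grip_force: 28.0
```

>>> jog_arm(motion=[0,0.06,0,0,0,0,1,0,0.06,0,0,0,0,1,0,0,0,0,0,0,1])

```text
time: 25.2
position: [0.4965, -0.1153, 0.0613]
tool_rot: [0.777, 0.573, 0.211, -0.155]
ft_force: [-0.5, -0.2, -0.7]
grip_width: 0.0315
grip_force: 28.0
```

```bash
python3 - <<'E'
from h import *
to(.4967,-.115,.0415)
E
```

```text
t 25.2 pos [ 0.4965 -0.1153  0.0613] w 0.0315 F [-0.5 -0.2 -0.7] shift [-0.242  0.003  0.431]  up1cm [ 0.126  0.    -0.216]
```

No contact so far. Descending.

>>> jog_arm(motion=[-0.075,0,0.13,0,0,0,1,-0.075,0,0.13,0,0,0,1,0,0,0,0,0,0,1])

```text
time: 25.58
position: [0.4959, -0.1148, 0.0486]
tool_rot: [0.777, 0.573, 0.211, -0.156]
ft_force: [-0.4, 0.2, -0.9]
grip_width: 0.0314
grip_force: 28.0
```

>>> jog_arm(motion=[-0.05,0,0.086,0,0,0,1,-0.03,0,0.05,0,0,0,1,0,0,0,0,0,0,1])

```text
time: 25.95
position: [0.4961, -0.115, 0.0428]
tool_rot: [0.777, 0.573, 0.211, -0.156]
ft_force: [-0.4, -0.1, -0.8]
grip_width: 0.0311
grip_force: 28.0
```

```bash
python3 - <<'E'
from h import *
to(.4967,-.115,.0415)
E
```

```text
t 25.95 pos [ 0.4961 -0.115   0.0428] w 0.0311 F [-0.4 -0.1 -0.8] shift [-0.013  0.013  0.03 ]  up1cm [ 0.127 -0.    -0.216]
```

>>> jog_arm(motion=[-0.015,0,0.026,0,0,0,1,0,0,0,0,0,0,1])

```text
time: 26.2
position: [0.4963, -0.1151, 0.0418]
tool_rot: [0.777, 0.573, 0.211, -0.156]
ft_force: [-0.1, 0.9, -0.8]
grip_width: 0.0313
grip_force: 28.0
```

>>> jog_arm(motion=[-0.015,0,0.026,0,0,0,1,0,0,0,0,0,0,1])

```text
time: 26.45
position: [0.4963, -0.1151, 0.0416]
tool_rot: [0.776, 0.573, 0.212, -0.156]
ft_force: [-2.0, -1.5, 7.3]
grip_width: 0.0314
grip_force: 28.0
```

>>> jog_arm(motion=[-0.015,0,0.026,0,0,0,1,0,0,0,0,0,0,1])

```text
time: 26.7
position: [0.4964, -0.1151, 0.0415]
tool_rot: [0.776, 0.573, 0.212, -0.156]
ft_force: [-3.9, -3.7, 14.9]
grip_width: 0.0317
grip_force: 28.0
```

The buffer is on the slot floor: at the same height I predicted, with 15 N pushing back. Release.

>>> jog_arm(motion=[0,0,0,0,0,0,0.2,0,0,0,0,0,0,0,0,0,0,0,0,0,-0.3,0,0,0,0,0,0,-0.6,0,0,0,0,0,0,-0.6,0,0,0,0,0,0,-0.6])

```text
time: 27.45
position: [0.4963, -0.115, 0.0392]
tool_rot: [0.777, 0.573, 0.211, -0.156]
ft_force: [-0.3, -0.6, 1.0]
grip_width: 0.0685
grip_force: 0.0
```

```bash
python3 - <<'E'
from h import *
to(.4967,-.115,.0415)
o=robot.get_obs();im=robot.camera("side");k=cam("side");w=robot.camera("wrist")
c=proj(k,[.4967,-.115,.03]).astype(int);print(c)
g=im[c[1]-22:c[1]+22,c[0]-26:c[0]+26].min(axis=2)
for r in g[::2]: print("".join("#" if t>165 else "+" if t>120 else "-" if t>70 else "." for t in r))
kw=cam("wrist",o); sx=np.array([.9553,-.2957,0]);sy=np.array([.2957,.9553,0]);b=np.array([.4967,-.115,0])
for z in (.065,.019):
  for a in (-.022,.022):
    print(z,a,[proj(kw,b+sx*a+sy*e+[0,0,z]).round(0).tolist() for e in(-.017,.017)])
G=cv2.cvtColor(w,cv2.COLOR_BGR2GRAY)
for v in range(150,300,6): print(v,"".join("#" if t>165 else "+" if t>120 else "-" if t>70 else "." for t in G[v,200:350:2]))
E
```

```text
t 27.45 pos [ 0.4963 -0.115   0.0392] w 0.0685 F [-0.3 -0.6  1. ] shift [ 0.032  0.011 -0.049]  up1cm [ 0.127 -0.    -0.216]
[308 221]
-++#++++-----+###++-.....-----...--.................
#+++---------+++----.......------++-.--.............
+--++------+##+----........-----------+-............
--------+####++----...........---.--................
------+###++#+----.............---..................
----+###+###+----.......---.........................
--+###+####+---.....--+++--.........................
++#++####+---.....-+##+-......---...................
#++####+---........--........-+++--.................
+####+---..........--....-++#++++-..................
###+---...........-+-....-+++--++-..................
++---...........-+#+-....-++++++-...................
---..........-+++##+-....-+++++-....................
-...-........-++++++-....-++++-.....................
...............--+###+-..-++++-.....................
...-.........--...-+###++++#+++-+---+--.............
...........-..-.....-++#++++++++#+++++-.............
-....--................--++++-++++-.................
--+####+-..
[... 1682 characters left out ...]
####+-.................................-############+++####.
252 ..-------##########--.................................-##########-------##.
258 ..------###+#######--.................................-###########-----##+.
264 ..+################--........................-........-##################+.
270 ..+#######+########--.................................-##################-.
276 ---------------------------------------------------------------------------
282 -------------------------------------++++++++++++++++++++++++++++++++++++++
288 -----------------------------------------+#######++########################
294 -----------------------------------------------+##########################+
```

The buffer stands centred in the slot: its plate tops are at columns 224–324 and the midline is at 274. To get out from under the rim I'll withdraw along the slot's -y, then lift and bring the tool upright.

>>> jog_arm(motion=[-0.43,0,-0.25,0,0,0,-0.6,-0.43,0,-0.25,0,0,0,-0.6,-0.43,0,-0.25,0,0,0,-0.6,-0.43,0,-0.25,0,0,0,-0.6,0.5,0,-0.86,0,0,0,-1,0.5,0,-0.86,0,0,0,-1,0.5,0,-0.86,0,0,0,-1,0.5,0,-0.86,0,0,0,-1,0.5,0,-0.86,0,0,0,-1,0,0,0,0,-0.95,0,-1,0,0,0,0,-0.95,0,-1,0,0,0,0,-0.95,0,-1], grip_force=25)

```text
time: 29.05
position: [0.4719, -0.1929, 0.2383]
tool_rot: [0.794, 0.585, 0.132, -0.097]
ft_force: [0.4, 0.3, -0.7]
grip_width: 0.0869
grip_force: 0.0
```

>>> jog_arm(motion=[0,0,0,0,-0.95,0,-1,0,0,0,0,-0.95,0,-1,0,0,0,0,-0.95,0,-1,0,0,0,0,-0.95,0,-1,0,0,0,0,-0.95,0,-1,0,0,0,0,0,0,-1])

```text
time: 29.8
position: [0.4722, -0.1916, 0.2381]
tool_rot: [0.804, 0.594, -0.0, -0.0]
ft_force: [0.5, 0.3, -0.3]
grip_width: 0.0871
grip_force: 0.0
```

```bash
python3 - <<'E'
from h import *
go(.4888,.0329,.2,57.4)
E
```

```text
t 29.8 th 72.88 tilt [-0.0006  0.0005] pos [ 0.4722 -0.1916  0.2381] w 0.0871 F [ 0.5  0.3 -0.3] g 0.0 q [-0.61  0.37  1.71  0.    1.06 -0.31]
rz 3.87 x 4.95 y -2.67 z 0.95
```

>>> jog_arm(motion=[0,0,0,0,0,0.97,-1,0,0,0,0,0,0.97,-1,0,0,0,0,0,0.97,-1,0,0,0,0,0,0.96,-1,0.825,-0.445,0,0,0,0,-1,0.825,-0.445,0,0,0,0,-1,0.825,-0.445,0,0,0,0,-1,0.825,-0.445,0,0,0,0,-1,0.825,-0.445,0,0,0,0,-1,0.825,-0.445,0,0,0,0,-1,0,0,0.9,0,0,0,-1,0,0,0.9,0,0,0,-1])

```text
time: 31.3
position: [0.4901, 0.0321, 0.1657]
tool_rot: [0.877, 0.48, 0.001, 0.0]
ft_force: [0.8, -0.0, -0.6]
grip_width: 0.0872
grip_force: 0.0
```

>>> jog_arm(motion=[0,0,0.9,0,0,0,-1,0,0,0,0,0,0,-1])

```text
time: 31.55
position: [0.4876, 0.0319, 0.128]
tool_rot: [0.878, 0.479, -0.003, -0.002]
ft_force: [0.1, 1.2, -0.7]
grip_width: 0.087
grip_force: 0.0
```

```bash
python3 - <<'E'
from h import *
go(.4888,.0329,.036,57.4)
im=robot.camera("wrist")
g=cv2.cvtColor(im[180:262,180:370],cv2.COLOR_BGR2GRAY)
print([(v,[int(x)+180 for x in np.flatnonzero(np.diff((g[v-180]>165).astype(int)))]) for v in range(206,262,8)])
E
```

```text
t 31.55 th 57.27 tilt [-0.0067  0.0015] pos [0.4876 0.0319 0.128 ] w 0.087 F [ 0.1  1.2 -0.7] g 0.0 q [-0.16  0.52  1.86  0.    0.77  0.41]
rz -0.03 x 0.04 y 0.01 z 2.3
[(206, [240, 249, 300, 309]), (214, [240, 250, 299, 309]), (222, [240, 250, 300, 310]), (230, [241, 251, 300, 310]), (238, [199, 205, 241, 251, 300, 310]), (246, [242, 252, 300, 310]), (254, [])]
```

>>> jog_arm(motion=[0.02,0.02,0.8,0,0,0,-1,0,0,0.8,0,0,0,-1,0,0,0.68,0,0,0,-1,0,0,0,0,0,0,1,0,0,0,0,0,0,1,0,0,0,0,0,0,1,0,0,0,0,0,0,1,0,0,0,0,0,0,1,0,0,0,0,0,0,1,0,0,0,0,0,0,1,0,0,-0.9,0,0,0,1,0,0,-0.9,0,0,0,1])

```text
time: 33.1
position: [0.4899, 0.0328, 0.1109]
tool_rot: [0.877, 0.48, -0.001, -0.001]
ft_force: [0.9, -0.4, -0.7]
grip_width: 0.0438
grip_force: 25.0
```

>>> jog_arm(motion=[0,0,-0.9,0,0,-0.91,1,0,0,-0.4,0,0,-0.91,1,0,0,0,0,0,-0.91,1,0,0,0,0,0,-0.91,1,0,0,0,0,0,-0.91,1,0,0,0,0,0,-0.91,1,0,0,0,0,0,-0.91,1,0,0,0,0,0,-0.91,1,0,0,0,0,0,-0.91,1,-0.9,-0.43,0,0,0,0,1,-0.9,-0.43,0,0,0,0,1,-0.9,0,0,0,0,0,1])

```text
time: 34.6
position: [0.4542, -0.0755, 0.1623]
tool_rot: [0.706, 0.708, -0.001, -0.001]
ft_force: [0.4, -0.1, -1.3]
grip_width: 0.0444
grip_force: 25.0
```

>>> jog_arm(motion=[-0.9,0,0,0,0,0,1,-0.9,0,0,0,0,0,1,-0.9,0,0,0,0,0,1,-0.9,0,0,0,0,0,1,-0.9,0,0,0,0,0,1,0,0,0,0,0,0,1,0,0,0,0,0,0,1])

```text
time: 35.48
position: [0.4559, -0.2544, 0.1622]
tool_rot: [0.707, 0.708, 0.0, -0.001]
ft_force: [0.1, 0.2, -0.7]
grip_width: 0.0443
grip_force: 25.0
```

```bash
python3 - <<'E'
from h import *
go(.455,-.255,.042,90)
E
```

```text
t 35.475 th 90.08 tilt [-0.0016  0.0019] pos [ 0.4559 -0.2544  0.1622] w 0.0443 F [ 0.1  0.2 -0.7] g 25.0 q [-0.72  0.49  1.76  0.    0.89 -0.73]
rz 0.02 x -0.02 y -0.02 z 3.01
```

>>> jog_arm(motion=[0,0,0.8,0,0,0,1,0,0,0.8,0,0,0,1,0,0,0.8,0,0,0,1,0,0,0.4,0,0,0,1,0,0,0.1,0,0,0,1,0,0,0.06,0,0,0,1,0,0,0,0,0,0,1])

```text
time: 36.35
position: [0.4571, -0.2556, 0.0452]
tool_rot: [0.706, 0.708, 0.0, 0.001]
ft_force: [-0.3, -0.6, -1.0]
grip_width: 0.0442
grip_force: 25.0
```

>>> jog_arm(motion=[0,0,0.04,0,0,0,1,0,0,0.03,0,0,0,1,0,0,0,0,0,0,1])

```text
time: 36.72
position: [0.4568, -0.2558, 0.0438]
tool_rot: [0.706, 0.708, -0.0, 0.001]
ft_force: [-2.6, 0.2, 13.0]
grip_width: 0.0437
grip_force: 25.0
```

On the tray floor (13 N). Release, lift and go to R.

>>> jog_arm(motion=[0,0,0,0,0,0,-1,0,0,0,0,0,0,-1,0,0,0,0,0,0,-1,0,0,-0.5,0,0,0.19,-1,0,0,-0.9,0,0,0.19,-1,0,0,-0.9,0,0,0,-1,0,0,-0.65,0,0,0,-1,0.9,-0.47,0,0,0,0,-1,0.9,-0.47,0,0,0,0,-1,0.9,0,0,0,0,0,-1,0.9,0,0,0,0,0,-1,0.9,0,0,0,0,0,-1])

```text
time: 38.22
position: [0.4234, -0.0734, 0.1595]
tool_rot: [0.716, 0.698, 0.0, -0.0]
ft_force: [0.9, 0.0, -0.1]
grip_width: 0.087
grip_force: 0.0
```

>>> jog_arm(motion=[0.91,0,0,0,0,0,-1,0.91,0,0,0,0,0,-1,0.91,0,0,0,0,0,-1,0.91,0,0,0,0,0,-1,0.91,0,0,0,0,0,-1,0.91,0,0,0,0,0,-1,0.91,0,0,0,0,0,-1,0.91,0,0,0,0,0,-1,0.91,0,0,0,0,0,-1,0,0,0.4,0,0,0,-1,0,0,0.4,0,0,0,-1,0,0,0,0,0,0,-1])

```text
time: 39.72
position: [0.4305, 0.2529, 0.1265]
tool_rot: [0.716, 0.698, -0.001, -0.001]
ft_force: [-0.1, 0.1, 0.2]
grip_width: 0.0872
grip_force: 0.0
```

```bash
python3 - <<'E'
from h import *
go(.432,.253,.0365,88.5)
im=robot.camera("wrist")
g=cv2.cvtColor(im[180:262,180:370],cv2.COLOR_BGR2GRAY)
print([(v,[int(x)+180 for x in np.flatnonzero(np.diff((g[v-180]>150).astype(int)))]) for v in range(206,262,8)])
E
```

```text
t 39.725 th 88.6 tilt [-0.0032 -0.001 ] pos [0.4305 0.2529 0.1265] w 0.0872 F [-0.1  0.1  0.2] g 0.0 q [0.31 0.53 1.84 0.   0.77 0.33]
rz 0.03 x 0.0 y 0.04 z 2.25
[(206, [183, 241, 252, 302, 312, 329, 336, 356, 358]), (214, [184, 241, 252, 301, 312]), (222, [185, 242, 252, 301, 312, 332, 336]), (230, [185, 242, 252, 301, 311]), (238, [186, 242, 252, 301, 311]), (246, [185, 187, 242, 252, 301, 311]), (254, [185, 188, 346, 349])]
```

>>> jog_arm(motion=[0,0.04,0.8,0,0,0,-1,0,0,0.8,0,0,0,-1,0,0,0.64,0,0,0,-1,0,0,0,0,0,0,1,0,0,0,0,0,0,1,0,0,0,0,0,0,1,0,0,0,0,0,0,1,0,0,0,0,0,0,1,0,0,0,0,0,0,1,0,0,0,0,0,0,1,0,0,-0.9,0,0,-0.19,1,0,0,-0.9,0,0,-0.19,1])

```text
time: 41.28
position: [0.4327, 0.2528, 0.1101]
tool_rot: [0.706, 0.708, -0.001, -0.0]
ft_force: [-0.2, -0.2, -1.1]
grip_width: 0.0441
grip_force: 24.7
```

>>> jog_arm(motion=[0,0,-0.9,0,0,0,1,0,0,-0.4,0,0,0,1,-0.92,0,0,0,0,0,1,-0.92,0,0,0,0,0,1,-0.92,0,0,0,0,0,1,-0.92,0,0,0,0,0,1,-0.92,0,0,0,0,0,1,-0.92,0,0,0,0,0,1,-0.92,0,0,0,0,0,1,-0.92,0,0,0,0,0,1,-0.92,0,0,0,0,0,1,-0.92,0,0,0,0,0,1])

```text
time: 42.78
position: [0.4336, -0.1161, 0.1617]
tool_rot: [0.707, 0.708, -0.0, -0.0]
ft_force: [0.4, 1.5, -0.5]
grip_width: 0.0442
grip_force: 24.7
```

>>> jog_arm(motion=[-0.92,0,0,0,0,0,1,-0.92,0,0,0,0,0,1,-0.92,0,0,0,0,0,1,-0.92,0.3,0,0,0,0,1,-0.92,0.3,0,0,0,0,1,-0.92,0,0,0,0,0,1,0,0,0,0,0,0,1,0,0,0,0,0,0,1])

```text
time: 43.78
position: [0.4575, -0.3347, 0.1613]
tool_rot: [0.707, 0.708, 0.0, -0.001]
ft_force: [0.1, -0.4, -1.5]
grip_width: 0.0442
grip_force: 24.7
```

```bash
python3 - <<'E'
from h import *
go(.455,-.335,.044,90)
E
```

```text
t 43.775 th 90.08 tilt [-0.0016  0.0022] pos [ 0.4575 -0.3347  0.1613] w 0.0442 F [ 0.1 -0.4 -1.5] g 24.7 q [-0.83  0.55  1.65  0.    0.95 -0.83]
rz 0.02 x -0.01 y -0.06 z 2.93
```

>>> jog_arm(motion=[0,0,0.8,0,0,0,1,0,0,0.8,0,0,0,1,0,0,0.8,0,0,0,1,0,0,0.4,0,0,0,1,0,0,0.1,0,0,0,1,0,0,0.06,0,0,0,1,0,0,0,0,0,0,1])

```text
time: 44.65
position: [0.4587, -0.3362, 0.0445]
tool_rot: [0.706, 0.708, -0.0, 0.001]
ft_force: [-0.2, 0.3, 0.1]
grip_width: 0.0443
grip_force: 24.7
```

>>> jog_arm(motion=[0,0,0.04,0,0,0,1,0,0,0.03,0,0,0,1,0,0,0,0,0,0,1])

```text
time: 45.02
position: [0.4587, -0.3364, 0.0432]
tool_rot: [0.706, 0.708, -0.0, 0.001]
ft_force: [-1.7, 2.3, 11.5]
grip_width: 0.0441
grip_force: 24.8
```

On the floor. Release and lift clear, then check numerically.

>>> jog_arm(motion=[0,0,0,0,0,0,-1,0,0,0,0,0,0,-1,0,0,0,0,0,0,-1,0,0,-0.5,0,0,0,-1,0,0,-0.95,0,0,0,-1,0,0,-0.95,0,0,0,-1,0,0,-0.95,0,0,0,-1,-0.9,0,-0.95,0,0,0,-1,-0.9,0,-0.95,0,0,0,-1,-0.9,0,-0.95,0,0,0,-1,0,0,0,0,0,0,-1,0,0,0,0,0,0,-1])

```text
time: 46.52
position: [0.4578, -0.4425, 0.2875]
tool_rot: [0.707, 0.708, 0.0, -0.002]
ft_force: [-0.4, 0.4, 0.4]
grip_width: 0.0872
grip_force: 0.0
```

```bash
python3 - <<'E'
from h import *
o=robot.get_obs();print(o["position"],o["ft_force"].round(1))
w=robot.camera("wrist");cv2.imwrite("pics/end_w.png",w);k=cam("wrist",o);G=w.min(axis=2)
# rectify to a top-down map at the buffers' top height and print it
def rect(x0,x1,y0,y1,z,st):
    xs=np.arange(x1,x0,-st);ys=np.arange(y1,y0,-st/2)
    for x in xs:
        r=""
        for y in ys:
            u,v=proj(k,[x,y,z]).round().astype(int); r+=("#" if G[v,u]>165 else "+" if G[v,u]>110 else "-" if G[v,u]>60 else ".") if 0<=u<560 and 0<=v<420 else " "
        print("%.3f"%x,r)
print("bracket, y -.06 .. -.17, z .065");rect(.455,.54,-.17,-.06,.065,.004)
print("tray, y -.22 .. -.37, z .065");rect(.415,.50,-.375,-.225,.065,.004)
E
```

```text
[ 0.45783142 -0.44254651  0.28749114] [-0.4  0.4  0.4]
bracket, y -.06 .. -.17, z .065
0.540                                                         
0.536                                                         
0.532                                                         
0.528                                                         
0.524                                                         
0.520                                                         
0.516                                                         
0.512                                                         
0.508                                                         
0.504                                                         
0.500                                                         
0.496                                                         
0.492                                                         
0.488                                                         
0.484                                                         
0.480                                                         
0.476
[... 1505 characters left out ...]
------------------...............-+#########
0.444                      ......-----+-++++++-++++++++++-......-------+#########
0.440                      ####-------+++++++++++++++#################++#########
0.436                      ####----------+-+++-+--+--+++++------++++++++#########
0.432                      -------------++++++++++++++++++------+++---+++########
0.428                      ----------++++++++++++++++++++++++-++-++++++++########
0.424                      +-+++++####+--+++++-+++++-+++++--++++++++++-+++#######
0.420                      ---+++++++++--+++++++++++++++++++++++++++++++++#######
0.416                      ###########++++++++++++++++++++++++++++++++++++#######
```

The tray buffers stand as intended. One last check of the bracket in the side view.

```bash
python3 - <<'E'
from h import *
im=robot.camera("side");k=cam("side");G=im.min(axis=2)
c=proj(k,[.4967,-.115,.03]).astype(int)
for r in G[c[1]-22:c[1]+20:2,c[0]-26:c[0]+26]: print("".join("#" if t>165 else "+" if t>120 else "-" if t>70 else "." for t in r))
sx=np.array([.9553,-.2957,0]);sy=np.array([.2957,.9553,0]);b=np.array([.4967,-.115,.005])
for a in(-.02,.02):
  for z in(0,.06): print(a,z,[((proj(k,b+sx*a+sy*e+[0,0,z])-c+[26,22])/[1,2]).round(1).tolist() for e in(-.017,.017)])
s0=cv2.imread("pics/side0.png")
E
```

```text
-++#++++-----+####+--------........---------++++++-.
#+++---------+++---------..---------.--+##+++---++-.
+--++------+##+--------....----------++++++++---++-.
--------+#####+------.........------------------++-.
------+###++#+-----.---.........----------------+-..
----+###+###+----......---+-........------------+-..
--+###+####+---..----++##+--.............-----------
++#++####+---.....-+##+-.......--............-------
#++####+---.......---.......-+###+-..............---
+####+---....---..---....-######+-..................
###+---.---.--..---+-....-##+--++-..................
++---...-....---+###-....-+++++++-...............--.
---.........-+#####+-....-+++++++-.....----.........
-...-.......-+##++++-....-+++++++++--..---..--......
............----+####+--.-++#####++--......---......
...-........---...-+###++######+++--++--..--........
...........-..-.....-++#+##+++####++++-...-.........
-......................--+#######+--.....-----......
.....-...................-+###+--...................
......-----....--.........----......................
--............----......-----.......................
-0.02 0 [[33.3, 14.1], [26.2, 16.2]]
-0.02 0.06 [[34.0, 7.7], [26.7, 9.7]]
0.02 0 [[25.9, 11.3], [18.8, 13.3]]
0.02 0.06 [[26.4, 4.9], [19.2, 6.9]]
```

The plate tops match a fully seated, upright buffer, so I'm handing in.

```bash
python3 -c "
from rig import robot
print(robot.hand_in(), robot.get_obs()['time'])"
```

```text
the job is handed in; nothing more can be done
the job is handed in; nothing more can be done
```

The springy buffer sits upright and fully down in the bracket slot, the two hard ones stand upright in the wooden tray, and the job was handed in at about 47 s with grip force never above 28 N; no verdict came back.

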